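Unpack the spice jars from the flapped carton

TASK

First swing both long flaps of the cardboard carton right back to the outside, well past upright, so that they stay open. Then take out the two tall spice jars and set each down upright on a clear part of the chopping board without dropping or tipping it. The tin stays standing in the carton, and everything else on the worktop and the board stays where it is.

Things in the scene. Friction and masses are not known exactly. Their poses are not given: they have to be found in the camera images.
- carton: heavy, immovable cardboard carton, 172 (x) x 138 (y) mm outside, rim 116 mm high, walls and floor 4 mm; end flaps hang down outside its short ends. Origin: centre of its underside, x along its long sides (roughly away from the robot), y to its left flap, z up. Two spice jars and a tin stand inside in one row along x, 53 mm apart, any order. Flaps start ajar by 0.55 to 1.05 rad, a slot between their edges
- flap_left (a joint): hinged carton flap along the left (+y of the carton) long rim of the carton, a 168 x 58 x 4 mm cardboard panel. Joint value: 0 = shut, level over the carton; 1.57 = upright; 3.0 = stop, folded out nearly level on the outside. A light stiff crease: it takes 0.6 N at the free edge to move and stays where it is left
- flap_right (a joint): hinged carton flap along the right (-y of the carton) long rim of the carton, a 168 x 58 x 4 mm cardboard panel. Joint value: 0 = shut, level over the carton; 1.57 = upright; 3.0 = stop, folded out nearly level on the outside. A light stiff crease: it takes 0.6 N at the free edge to move and stays where it is left
- flap_left_hinge (a point): middle of the left flap's hinge line, on the carton's rim (116 mm up, 67 mm to +y of the carton's centre); the line runs along the carton's x; axes as the carton's
- flap_right_hinge (a point): middle of the right flap's hinge line, on the carton's rim (116 mm up, 67 mm to -y of the carton's centre); the line runs along the carton's x; axes as the carton's
- spice_a_mid (a point): one of the two spice jars, glass with a screw cap, 45 mm across, 106 mm tall, 0.11 kg, upright on the carton's floor at the start. The point is its centre, 53 mm above its foot; z runs up its axis
- spice_b_mid (a point): one of the two spice jars, glass with a screw cap, 45 mm across, 106 mm tall, 0.11 kg, upright on the carton's floor at the start. The point is its centre, 53 mm above its foot; z runs up its axis
- tin_mid (a point): small food tin, 57 mm across, 72 mm tall, shorter and wider than the jars, standing in the carton; it stays there. The point is its centre, 36 mm up; z along its axis
- board: wooden chopping board, 210 mm (its x) x 300 mm (its y) x 22 mm thick, lying fixed on the worktop beside the carton, to its left or right, its long side pointing roughly away from the robot. Origin: centre of its underside, z up; its top is 22 mm up. Wall cabinets hang 0.5 m above the back half of the worktop (x over 0.54 m); a wall stands at y = -0.4 m
- potato_peeler_mid (a point): peeler with a black handle, 170 mm (its x) x 25 mm x 18 mm, lying on the board; the point is its centre, 9 mm above the board
- cup_mid (a point): small espresso cup, 60 mm across and 87 mm with its handle, 50 mm tall, behind the carton; the point is half-way up, in the middle of its 60 x 87 mm outline
- spoon_mid (a point): teaspoon, 130 mm (its x) x 26 mm x 11 mm, lying in front of the carton on the robot's side; the point is its centre
- glass_tumbler_mid (a point): drinking glass, 81 mm across, 91 mm tall, at the back; the point is its centre
- candle_mid (a point): tea light, 38 mm across, 15 mm tall, on the worktop between the carton and the board; the point is its centre
- mill_mid (a point): wooden pepper mill, 58 mm across, 170 mm tall, at the back; the point is its centre
Not all that is in view belongs to the job. Leave any black, blue or purple look-alike of the part that bears spice_b_mid alone.

How it is judged:
On the way:
1. both flaps are folded back past 2.2 rad (126 degrees from shut) while both jars are still in the carton (value of joint each of flap_left, flap_right above 2.2 rad and z of spice_a_mid in the frame of carton between 0.027 and 0.087 m and y of spice_a_mid in the frame of carton between -0.067 and 0.067 m and x of spice_a_mid in the frame of carton between -0.086 and 0.086 m and z of spice_b_mid in the frame of carton between 0.027 and 0.087 m and y of spice_b_mid in the frame of carton between -0.067 and 0.067 m and x of spice_b_mid in the frame of carton between -0.086 and 0.086 m), for 0.2 s.
At the end, for the whole second after the job is handed in: Both flaps are past 2.2 rad (126 degrees from shut); both spice jars stand upright (within 0.1 rad) at rest directly on the board's top, their centres at least 15 mm inside its edges; the tin stands upright on the carton's floor (value of joint each of flap_left, flap_right above 2.2 rad and x of spice_a_mid in the frame of board between -0.09 and 0.09 m and y of spice_a_mid in the frame of board between -0.135 and 0.135 m and z of spice_a_mid in the frame of board between 0.068 and 0.082 m and angle between each of spice_a_mid, spice_b_mid's own z axis and vertical below 0.1 rad and linear speed of each of spice_a, spice_b below 0.02 m/s and x of spice_b_mid in the frame of board between -0.09 and 0.09 m and y of spice_b_mid in the frame of board between -0.135 and 0.135 m and z of spice_b_mid in the frame of board between 0.068 and 0.082 m and x of tin_mid in the frame of carton between -0.08 and 0.08 m and y of tin_mid in the frame of carton between -0.06 and 0.06 m and z of tin_mid in the frame of carton between 0.032 and 0.048 m and angle between tin_mid's own z axis and vertical below 0.15 rad); the robot touches nothing.
It fails at once if a spice jar is tipped over (more than 40 degrees) (angle between any of spice_a_mid, spice_b_mid's own z axis and vertical above 0.7 rad).
It fails at once if a spice jar is dropped: it falls free of the fingers by more than about 2.5 cm ((contact force between spice_a and the fingers below 0.02 N and linear speed of spice_a above 0.7 m/s) or (contact force between spice_b and the fingers below 0.02 N and linear speed of spice_b above 0.7 m/s)).
It fails at once if the peeler, cup, teaspoon, glass, pepper mill or tea light is moved more than 3 cm (distance of any of potato_peeler_mid, cup_mid, spoon_mid, glass_tumbler_mid, mill_mid, candle_mid from where it was at the start of the episode above 0.03 m).
It also fails if it takes over 70 s, if anything falls off the work surface, if the arm or the gripper's body presses on something with over 40 N, if the wrist force passes 120 N, or if a joint passes its speed limit or range.

ROBOT

A 6-joint arm with a two-finger parallel gripper is mounted at the origin on a cart in front of the work surface, level with it; the furniture and walls round the work are solid. World frame = base frame: x ahead of the robot, y to its left, z up, the work surface at z = 0. Lengths are in m, angles in rad, forces in N, time in s.
With the tool pointing down it reaches from about 0.225 to 0.725 m from the base axis. Payload 3.1 kg.
Tool frame: the origin (TCP) lies at the very end of the fingers, on their centre line; the grasp point (between the pads) lies 19 mm behind it; z points along the fingers, y is the line along which they close (so a half turn about z gives the same grasp; the last joint's range is limited). The gripper opens to 85 mm and grips with 20 to 120 N. Pads are 22 mm wide; open, the fingers measure 114 mm over their backs; the gripper's body (76 mm by 85 mm) begins 54 mm behind the grasp point. The pads swing forward as they close: fully open they stand 13 mm farther back than shut.
Start: joints at [0.979, 0.048, 0.099, 1.622, 0, 1.443], TCP at [0.235, 0.47, 0.231] pointing down, gripper open.
Joint ranges: [-2.91, 2.91], [-0.99, 1.94], [-1.21, 1.42], [-2.12, 2.29], [-1.49, 1.47], [-3.14, 3.14]. Speed limits (rad/s): [2.79, 2.79, 3.14, 3.14, 3.14, 3.14].

INTERFACE

Orientations are given as a unit quaternion [x, y, z, w].
In Python, from plant import ctrl gives the robot as it stands. The module is installed in compiled form; this text tells all that it offers. Calls block until the motion is done:
- ctrl.reach(position, orientation): joint-space move of the TCP to a pose.
- ctrl.movel(position, rot=None, v=0.15, max_force=None): straight line of the TCP; rot=None keeps the orientation; v is the mean speed in m/s. With max_force (N) it stops when the force on the tool has changed by that much, and returns True; else False.
- ctrl.move_joints(angles): joint-space move.
- ctrl.move_gripper(opening, strength=None): finger opening in m; strength is the grip in N (None keeps the last); returns when the fingers have stopped.
- ctrl.pause(seconds).
- ctrl.ik(position, orientation): joint angles nearest the present ones, or None.
- ctrl.observe(): the state.
- ctrl.camera(name): name is "scene" or "top" or "wrist"; returns a dict with "color" (400x640x3 uint8, red, green, blue), "fovy" (degrees; the focal length in pixels is half the picture's height over the tangent of half this angle, whatever the lens; pixels are square), "cx", "cy" (the principal point, pixels), "k1" (the pictures are not rectified: a ray, as slopes to the right and down, at radius r is drawn at 1 + k1 r^2 times it, then the intrinsics apply), "eye" and "orientation" of the camera in the world. Camera axes: x right, y down, z forward; pixel columns grow to the right and rows downward; lengths in m; the calibration is good to about 2 mm. A picture is of the moment at which its call begins. There is no depth.
A pose or a line that the arm cannot do raises ctrl.Unreachable and nothing moves.
- ctrl.job_done(): hands the job in; it is judged then, once.
The state is a dict: "clock": time; "joints": joint angles; "joint_vel": joint speeds; "tau": joint torques, N m; "position": TCP position; "tcp_rot": TCP orientation; "wrist_force": force on the tool from outside, world axes, zero at the start; "ft_torque": the same for the moment, N m; "finger_gap": finger opening in m; "gripper_force": force on a finger pad.
Only numpy, scipy, OpenCV 4.12 (cv2) and the standard library are available. Lean on these libraries where they do the work, as an engineer would, in place of code of your own. Each camera call takes 0.05 s, during which the arm holds its last target. There are 200 camera calls.

## Working session

There is one attempt and no reset: what is moved stays moved. The work goes in short steps, each a Python script; the robot and the scene stay as the last script left them, time stands still between calls to the robot, and variables do not carry over. Pictures are saved under pics/ and viewed, at most 10 in all, crops included, and the job is handed in when it is done.

```bash
mkdir -p pics; ls
cat > h.py <<'E'
import numpy as np, cv2, json
from scipy.spatial.transform import Rotation as R
from plant import ctrl
def K(c):
    f=200/np.tan(np.radians(c['fovy'])/2); return f
def ray(c,px):
    f=K(c); d=np.array([[f,0,c['cx']],[0,f,c['cy']],[0,0,1.]])
    p=cv2.undistortPoints(np.array([[px]],float),d,np.array([c['k1'],0,0,0,0.]))[0,0]
    return np.array(c['eye']),R.from_quat(c['orientation']).apply([p[0],p[1],1])
def plane(c,px,z):
    e,d=ray(c,px); return (e+d*(z-e[2])/d[2])[:2]
def proj(c,P):
    q=R.from_quat(c['orientation']).inv().apply(np.atleast_2d(P)-np.array(c['eye']))
    s=q[:,:2]/q[:,2:]; s=s*(1+c['k1']*(s**2).sum(1,keepdims=True))
    return s*K(c)+[c['cx'],c['cy']]
def shot(n,f):
    c=ctrl.camera(n); cv2.imwrite('pics/'+f,c['color'][:,:,::-1]); return c
def down(yaw): # tool y axis along world angle yaw
    y=np.array([np.cos(yaw),np.sin(yaw),0]); z=np.array([0,0,-1.]); x=np.cross(y,z)
    return R.from_matrix(np.c_[x,y,z]).as_quat()
E
python3 - <<'E'
from h import *
import pickle
C={n:shot(n,n+'0.png') for n in('scene','top','wrist')}
pickle.dump(C,open('c0.pkl','wb'))
for n,c in C.items(): print(n,c['fovy'],c['cx'],c['cy'],c['k1'],c['eye'],c['orientation'])
print(ctrl.observe())
E
```

```text
pics
scene 48.250724880001464 326.41780720724677 198.526527266626 0.018080857600431405 [-0.0467611   0.89726137  1.11060516] [-0.31656385  0.8807128  -0.33139143  0.11963279]
top 43.384191790634425 318.2756810343292 202.61885098998695 0.0072381736371556924 [0.38461257 0.20157006 1.58755608] [-0.70630398  0.70655454 -0.03081855  0.03107392]
wrist 66.83641545335054 321.02105465341964 202.8152040891573 -0.054452154160391134 [0.16312546 0.50525464 0.37376099] [0.83931583 0.51944189 0.08311669 0.13718849]
{'clock': 0.15, 'joints': array([ 9.79206201e-01,  4.85813540e-02,  9.79431783e-02,  1.62198623e+00,
       -2.26118666e-05,  1.44298358e+00]), 'joint_vel': array([-1.30530461e-04, -2.10993962e-03,  5.33509935e-03, -3.29606857e-05,
        1.48823911e-03, -7.87095603e-04]), 'tau': array([ 1.27687730e-03, -3.39259672e+01,  3.20423985e+01,  1.53745181e-02,
       -1.05893560e-04,  1.18341586e-05]), 'position': array([0.23460491, 0.46913477, 0.23037838]), 'tcp_rot': array([ 2.29815963e-01,  9.73233676e-01, -8.59523282e-04, -3.11155109e-04]), 'wrist_force': array([ 0.29409813, -0.0017351 , -0.71857544]), 'ft_torque': array([-0.02769991,  0.00928087,  0.01592944]), 'gripper_force': 0.0, 'finger_gap': 0.08579213616499771}
```

View pics/top0.png

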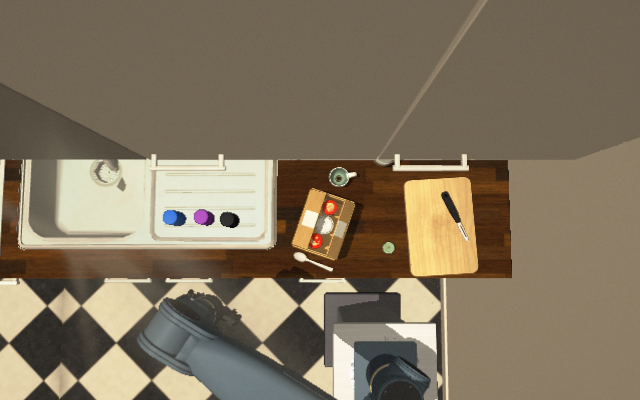

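View pics/scene0.png

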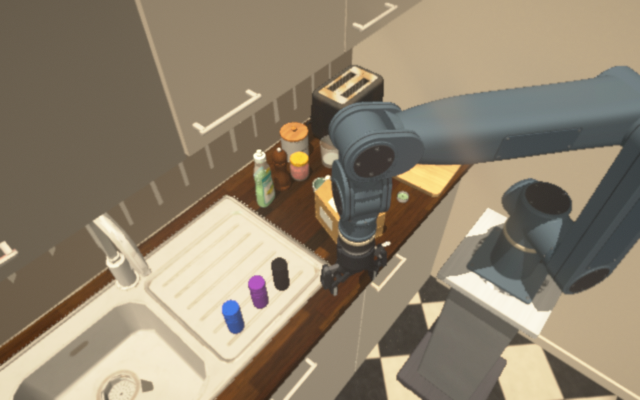

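The top view shows the carton at about (324,224), with red-capped items at (331,207) and (317,240) and a whitish item at (327,225). The board is at (441,226) with the peeler at (455,215). The candle is at (388,247), the spoon at (312,262) and the cup at (340,177).

What could be taken for the jars: blue (173,217), purple (203,217) and black (229,219) bottles on the drainer, which are the look-alikes to leave alone; the whitish tin (327,225); and the two red-capped jars in the carton, which I choose. Next is a close crop to check that.

Run:
```python
from h import *
import pickle
C=pickle.load(open('c0.pkl','rb')); c=C['top']; im=c['color'][:,:,::-1]
a=cv2.resize(im[165:285,285:485],None,fx=4,fy=4,interpolation=cv2.INTER_CUBIC)
cv2.imwrite('pics/crop.png',a)
hsv=cv2.cvtColor(im,cv2.COLOR_BGR2HSV)
m=((hsv[...,0]<8)|(hsv[...,0]>172))&(hsv[...,1]>150)&(hsv[...,2]>120); m=m.astype(np.uint8); m[:,:285]=0;m[:,370:]=0
n,l,s,ce=cv2.connectedComponentsWithStats(m)
for i in range(1,n):
    if s[i,4]>15: print('red',s[i],ce[i],plane(c,ce[i],.11))
# board
b=((hsv[...,0]>8)&(hsv[...,0]<28)&(hsv[...,2]>150)&(hsv[...,1]>50)).astype(np.uint8); b[:,:395]=0;b[:,490:]=0;b[:170]=0
b=cv2.morphologyEx(b,cv2.MORPH_OPEN,np.ones((3,3)))
cn=max(cv2.findContours(b,0,2)[0],key=cv2.contourArea)
q=cv2.boxPoints(cv2.minAreaRect(cn)); w=np.array([plane(c,p,.022) for p in q]); print('board',q,w,w.mean(0),np.linalg.norm(np.diff(w,axis=0),axis=1))
for n,p,z in (('candle',(388,247.5),.01),('cup',(340,177),.05),('spoon',(312,262),.01),('peel',(445,193),.03),('peel',(467,240),.03)): print(n,plane(c,p,z))
```

```text
red [323 200  14  16 113] [329.36283186 207.38938053] [0.50018712 0.16940668]
red [309 234  14  15 116] [316.02586207 240.75862069] [0.40212106 0.20871312]
board [[402.83414 180.56577]
 [470.54373 175.22028]
 [478.16867 271.8025 ]
 [410.45908 277.14798]] [[ 0.59138703 -0.06316801]
 [ 0.60817731 -0.27577635]
 [ 0.3075724  -0.29115805]
 [ 0.29118823 -0.08212032]] [ 0.44958124 -0.17805568] [0.2132703  0.30099819 0.20967883]
candle [ 0.38224299 -0.01568726]
cup [0.59885672 0.13508897]
spoon [0.33729069 0.22174173]
peel [ 0.55125242 -0.19243056]
peel [ 0.40531886 -0.2569975 ]
```

View pics/crop.png

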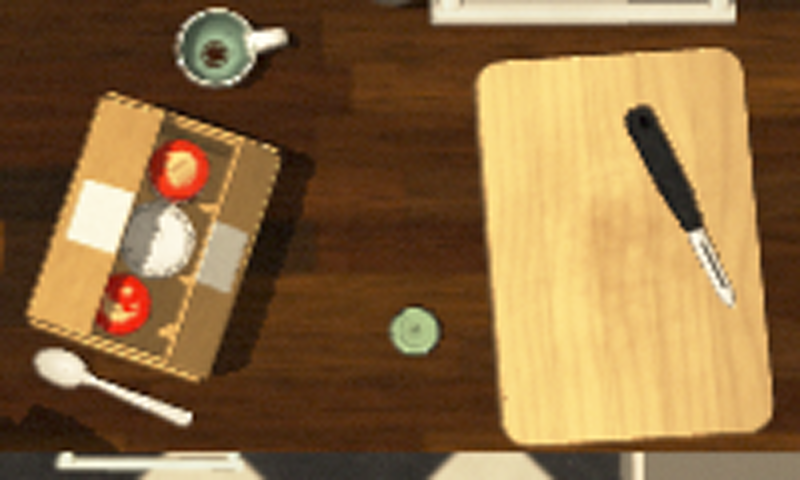

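The crop confirms two red-capped jars at crop (181,169) and (126,304), with the grey tin between them at (158,240). The carton's rim corners are at crop (110,95), (278,150), (203,380) and (28,318). The board's front and left parts are clear.

Run:
```python
from h import *
import pickle
c=pickle.load(open('c0.pkl','rb'))['top']
q=np.array([(110,95),(278,150),(203,380),(28,318)])/4+[285-.4,165-.4]
w=np.array([plane(c,p,.116) for p in q]); print(w,w.mean(0),np.linalg.norm(w-np.roll(w,-1,0),axis=1))
d=(w[0]+w[1]-w[2]-w[3]); a=np.arctan2(d[1],d[0]); print('yaw',np.degrees(a))
d=(w[0]+w[3]-w[1]-w[2]); print('yaw by y',np.degrees(np.arctan2(-d[0],d[1])))
print(R.from_quat(ctrl.observe()['tcp_rot']).as_matrix()[:,1])
for s in (0,np.pi):
  for p in ([.45,.19,.2],[.5,.17,.2],[.36,-.15,.2],[.48,-.13,.2]): print(s,ctrl.ik(p,down(a+np.pi/2+s)))
```

```text
[[0.55598439 0.22025588]
 [0.51527943 0.0968215 ]
 [0.34738416 0.15247019]
 [0.39235847 0.27992955]] [0.45275161 0.18736928] [0.12997284 0.17687736 0.1351613  0.1741677 ]
yaw -19.180647616103197
yaw by y -18.854844445397116
[ 0.44732873  0.89436777 -0.00181605]
0 [ 0.26212456 -0.05217826 -0.0630342   1.55994039  0.          0.59689002]
0 [0.20071903 0.05085573 0.03994733 1.55988793 0.         0.53548449]
0 [-0.56718219 -0.31134847 -0.28618985  1.59595496  0.         -0.23241673]
0 [-0.39942593 -0.02924878 -0.04082356  1.55922154  0.         -0.06466048]
3.141592653589793 [ 0.26212456 -0.05217826 -0.0630342   1.55994039  0.         -2.54470264]
3.141592653589793 [ 0.20071903  0.05085573  0.03994733  1.55988793  0.         -2.60610817]
3.141592653589793 [-0.56718219 -0.31134847 -0.28618985  1.59595496  0.          2.90917592]
3.141592653589793 [-0.39942593 -0.02924878 -0.04082356  1.55922154  0.          3.07693218]
```

```bash
cat >> h.py <<'E'
YAW=np.radians(-19.5); CC=np.array([.4525,.188]); Q=down(YAW+np.pi/2)
ux=np.array([np.cos(YAW),np.sin(YAW)]); uy=np.array([-ux[1],ux[0]])
def cw(x,y,z): return np.r_[CC+x*ux+y*uy,z]
E
python3 - <<'E'
from h import *
import pickle
c=pickle.load(open('c0.pkl','rb'))['top']
for p in ((163,112),(97,325),(240,150),(168,357)):
    w=plane(c,np.array(p)/4+[284.6,164.6],.155)-CC; print(w@ux,w@uy)
ctrl.move_gripper(0.0)
ctrl.reach(cw(0,.0,.25),Q)
l=plane(c,np.array((130,218))/4+[284.6,164.6],.155)-CC; r=plane(c,np.array((204,253))/4+[284.6,164.6],.155)-CC
y0=(l@uy+r@uy)/2; print('y0',y0)
ctrl.movel(cw(0,y0,.20))
print(ctrl.movel(cw(0,y0,.137),v=.06,max_force=6))
for s in(1,-1):
    print(ctrl.movel(cw(0,s*.102,.137),v=.08,max_force=15))
    print(ctrl.movel(cw(0,s*.108,.128),v=.04,max_force=8), ctrl.observe()['wrist_force'])
    ctrl.movel(cw(0,s*.102,.15)); 
    ctrl.movel(cw(0,0,.15))
ctrl.movel(cw(-.05,-.0,.25))
c=shot('wrist','w1.png'); t=shot('top','t1.png'); pickle.dump((c,t),open('c1.pkl','wb'))
print(ctrl.observe()['clock'])
E
```

```text
0.08377601288777192 0.023076052759906
-0.07521044525965387 0.016717760997854617
0.0763630958654454 -0.03791555642796416
-0.0797163879395052 -0.0382864440509825
y0 -0.008992421131483005
False
True
True [ 0.02294996 -1.9510477   0.71228764]
False
False [-0.70660767  0.50058015 -0.67077511]
10.575
```

View pics/w1.png

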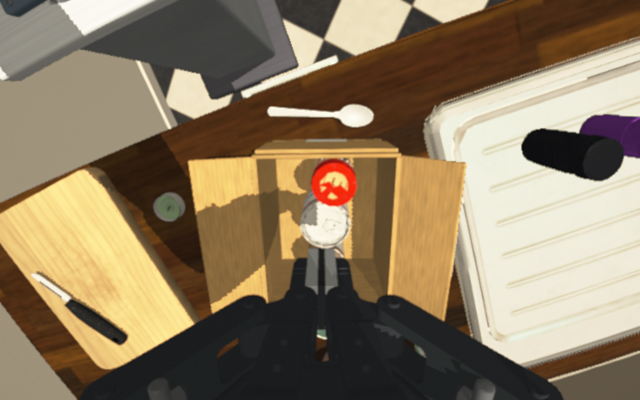

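Both flaps are folded outwards, with free near corners at (465,163) and (190,160). The near jar's red cap is at (334,184) and the tin at (326,224). I'll measure the flap angles and the jar positions.

Run:
```python
from h import *
import pickle
c,t=pickle.load(open('c1.pkl','rb'))
for p in((465,163),(190,160),(398,156),(256,156)):
    e,d=ray(c,p); u=np.r_[ux,0]; k=(-.084-(e[:2]-CC)@ux)/(d@u); w=e+k*d; print(p,(w[:2]-CC)@uy,w[2], np.degrees(np.arctan2(w[2]-.116,abs((w[:2]-CC)@uy)-.067)))
for n,c in(('w',c),('t',t)):
    hsv=cv2.cvtColor(c['color'],cv2.COLOR_RGB2HSV)
    m=(((hsv[...,0]<8)|(hsv[...,0]>172))&(hsv[...,1]>150)&(hsv[...,2]>120)).astype(np.uint8)
    N,l,s,ce=cv2.connectedComponentsWithStats(m)
    for i in range(1,N):
        if s[i,4]>30:
            b=s[i,:2]+(s[i,2:4]-1)/2; w=plane(c,b,.110); print(n,s[i],b,w,(w-CC)@ux,(w-CC)@uy)
```

```text
(465, 163) 0.11385049509697898 0.15195728656563323 37.50587822409255
(190, 160) -0.11447192711694133 0.140105444627664 26.92069264996533
(398, 156) 0.06653018554005846 0.120710550802895 95.69565213351142
(256, 156) -0.06151819545400129 0.1214788619542776 135.01538210129792
w [ 311  159   46   47 1297] [333.5 182. ] [0.40185942 0.2154711 ] -0.05690594841810325 0.008991223859629065
t [323 200  14  12  62] [329.5 205.5] [0.50577468 0.16898956] 0.05656473667120813 -0.000136573429371626
```

Run:
```python
from h import *
import pickle
ctrl.movel(cw(0,.07,.165)); 
print(ctrl.movel(cw(0,.102,.150),v=.05,max_force=25), ctrl.movel(cw(0,.106,.128),v=.04,max_force=25), ctrl.observe()['position'])
ctrl.movel(cw(0,.095,.16)); ctrl.movel(cw(-.02,.03,.21))
ctrl.move_gripper(.066)
ctrl.movel(cw(-.056,.006,.21))
c=shot('wrist','w2.png'); print(c['eye'],(c['eye'][:2]-CC)@ux)
hsv=cv2.cvtColor(c['color'],cv2.COLOR_RGB2HSV)
m=(((hsv[...,0]<8)|(hsv[...,0]>172))&(hsv[...,1]>150)&(hsv[...,2]>120)).astype(np.uint8)
N,l,s,ce=cv2.connectedComponentsWithStats(m)
for i in range(1,N):
    if s[i,4]>100:
        b=s[i,:2]+(s[i,2:4]-1)/2; w=plane(c,b,.110); print(s[i],b,w,(w-CC)@ux,(w-CC)@uy)
```

```text
False False [0.48765358 0.2878194  0.12770015]
[0.32732007 0.24160949 0.35368567] -0.1358950123960707
[ 301  174   52   53 1666] [326.5 200. ] [0.40221523 0.21556521] -0.056601964145027675 0.009198708005374714
[ 296  278   46   49 1198] [318.5 302. ] [0.49680166 0.17437168] 0.04630980853830247 0.001941575644562028
```

View pics/w2.png

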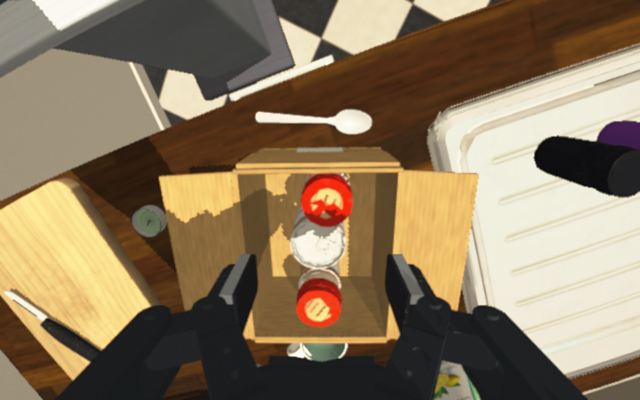

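Both flaps are well back. The near cap is at (326,200), the tin at (318,243) and the far cap at (319,302). I'll grasp the near jar first.

Run:
```python
from h import *
ctrl.movel(cw(-.056,.0075,.12))
print(ctrl.movel(cw(-.056,.0075,.068),v=.05,max_force=8))
print(ctrl.observe()['position'])
ctrl.move_gripper(.0,35)
o=ctrl.observe(); print(o['finger_gap'],o['gripper_force'],o['wrist_force'])
ctrl.movel(cw(-.056,.0075,.09),v=.05)
o=ctrl.observe(); print(o['finger_gap'],o['gripper_force'],o['wrist_force'],o['clock'])
ctrl.movel(cw(-.056,.0075,.24),v=.1)
o=ctrl.observe(); print(o['finger_gap'],o['gripper_force'],o['wrist_force'],o['clock'])
shot('scene','s3.png')
```

```text
False
[0.40259883 0.21389927 0.06844302]
0.04354218661063971 35.54754412500188 [-1.33452351  1.27104595  2.01849222]
0.04387564249493133 35.460917993914336 [-0.76076221 -0.27006192 -0.83420756] 18.175
0.04389693738338772 35.46119559032377 [-0.88049741  0.57960373 -0.67229048] 19.825
```

View pics/s3.png

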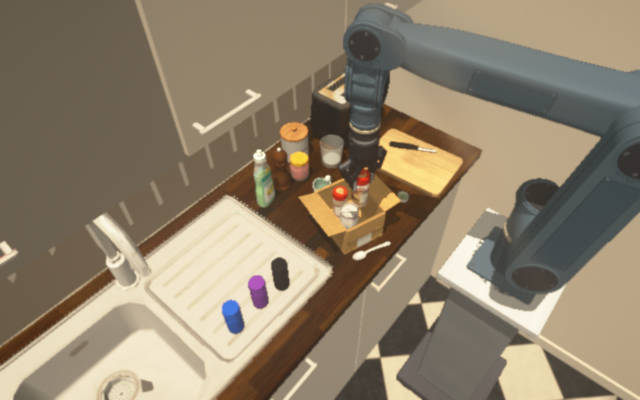

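The jar is held upright above the carton at (363,183). I'll place it now.

```bash
cat >> h.py <<'E'
def place(x,y):
    z=ctrl.observe()['position'][2]
    ctrl.movel([x,y,z],v=.18)
    ctrl.movel([x,y,.10],v=.12)
    print('touch',ctrl.movel([x,y,.083],v=.02,max_force=3),ctrl.observe()['position'])
    ctrl.pause(.2); ctrl.move_gripper(.066); ctrl.movel([x,y,.24],v=.12)
def red(c):
    hsv=cv2.cvtColor(c['color'],cv2.COLOR_RGB2HSV)
    m=(((hsv[...,0]<8)|(hsv[...,0]>172))&(hsv[...,1]>150)&(hsv[...,2]>120)).astype(np.uint8)
    N,l,s,ce=cv2.connectedComponentsWithStats(m)
    return [s[i,:2]+(s[i,2:4]-1)/2 for i in range(1,N) if s[i,4]>100]
E
python3 - <<'E'
from h import *
place(.36,-.15)
c=shot('wrist','w4.png')
for b in red(c): print('board',b,plane(c,b,.128))
ctrl.movel(cw(-.0,.0,.24),v=.2)
c=shot('wrist','w5.png')
for b in red(c): w=plane(c,b,.110)-CC; print(b,w@ux,w@uy)
print(ctrl.observe()['clock'])
cv2.imwrite('pics/w45.png',np.hstack([cv2.resize(cv2.imread(f'pics/w{i}.png'),(400,250)) for i in(4,5)]))
E
```

```text
touch True [ 0.35991268 -0.14947948  0.08600134]
board [323.5 196. ] [ 0.35795947 -0.14889617]
[  7. 216.] 0.026672116603772306 -0.3352608144810601
[325.5 240.5] 0.05056790887179874 0.0013314117338277046
28.025
```

View pics/w45.png

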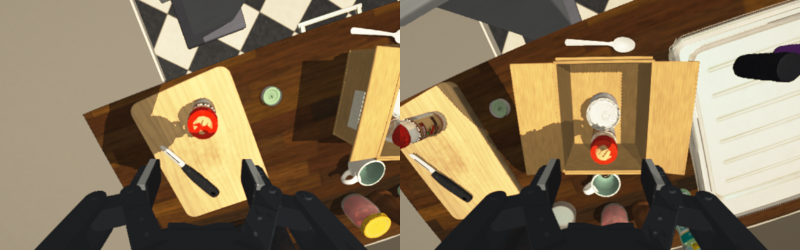

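The first jar stands on the board at left-panel (202,122). In the right panel the tin is at (602,110) and the far jar at (604,150). Next I'll grasp the second jar.

Run:
```python
from h import *
ctrl.movel(cw(.052,.0015,.16),v=.12); ctrl.movel(cw(.052,.0015,.12),v=.12)
print(ctrl.movel(cw(.052,.0015,.068),v=.05,max_force=8))
ctrl.move_gripper(.0,35)
o=ctrl.observe(); print(o['finger_gap'],o['gripper_force'],o['wrist_force'])
ctrl.movel(cw(.052,.0015,.09),v=.05)
ctrl.movel(cw(.052,.0015,.225),v=.12)
o=ctrl.observe(); print(o['finger_gap'],o['gripper_force'],o['wrist_force'],o['clock'])
if o['finger_gap']>.04:
    place(.475,-.13)
    c=shot('wrist','w6.png')
    for b in red(c): print('board',b,plane(c,b,.128))
    ctrl.movel([.36,.0,.26],v=.2); ctrl.movel([.26,.2,.28],v=.2)
    c=shot('top','t7.png'); print(ctrl.observe()['clock'])
    a=cv2.resize(cv2.imread('pics/t7.png')[165:285,285:485],None,fx=4,fy=4,interpolation=cv2.INTER_CUBIC)
    cv2.imwrite('pics/t7c.png',a)
    cv2.imwrite('pics/f.png',np.vstack([cv2.resize(a,(500,300)),cv2.resize(cv2.imread('pics/w6.png'),(500,300))]))
```

```text
False
0.04317187795901378 35.99699133541435 [-0.32221545  0.00937861  2.18467764]
0.04376102380386265 35.70426763384603 [-0.22837768  0.52194733 -1.8531264 ] 32.8333
touch True [ 0.47480906 -0.1299092   0.08635752]
board [254.5  78. ] [ 0.36240678 -0.14782651]
board [323.  196.5] [ 0.47279598 -0.12939574]
40.9
```

View pics/f.png

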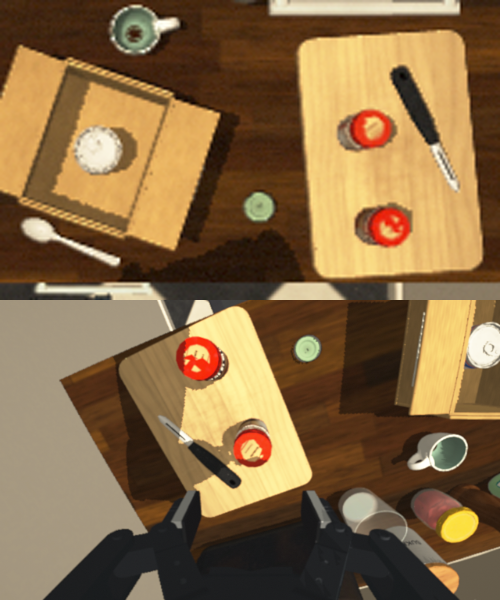

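Both jars stand upright on the board, at (371,130) and (388,226) in the upper panel. The tin stands in the carton at (98,150), both flaps are folded back, and nothing else has moved.

```bash
python3 -c "
from h import *
print(ctrl.job_done())"
```

```text
the job is handed in; nothing more can be done
None
```

The job is handed in with no verdict returned; the last pictures, at 41 s on the clock, showed both flaps folded well back, both red-capped jars upright on the board, the tin standing in the carton, and nothing else visibly moved.

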